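# Unlock a circuit-board clamp by its swing bolt

### The job

The circuit board is held in its fixture by a blue clamp bar, locked by a hinged bolt with an orange wing nut. Unscrew the wing nut until its washer clears the raised lip on the bar, then swing the bolt out of the slot, press it down lightly until it is bedded on its sprung red rest, and leave it there. Be gentle: never force the bolt against the lip, do not ram it into the rest or let it slam, and leave the solder reel, the pot and the screwdriver where they are.

Things in the scene. Friction and masses are not known exactly. Their poses are not given: they have to be found in the camera images.
- fixture: Heavy clamp fixture, fixed to the bench. Origin on the bench (z 0) right under the bolt's pivot; own x runs from the bolt along the clamp bar (away from the robot, within 0.4 rad), z up. Base plate 250 x 100 x 12 mm, x -75 to 175. Blue bar, fixed, 34 mm wide, flat top 100 mm up, x -9.5 to 156. Bar posts at x 147 to 169, |y| up to 30, reach 110 mm. Circuit board under the bar, 30 mm up.
- seat (a point): Point on the bolt's upright axis level with the bar's flat top (100 mm above the bench): the middle of the 11 mm wide slot that is open towards the fixture's -x. Axes as the fixture's. The washer sits here when tight.
- lip_line (a point): Middle of the raised steel lip, at the level of the bar's top, 11 mm from the seat towards -x. The lip is two 11.5 x 3 mm strips, one each side of the slot's mouth (x -12.5 to -9.5 in the fixture), standing 2.3 to 4 mm proud of the bar; its height differs each time and is not reported.
- pivot (a point): The bolt's pivot, 30 mm above the bench, axes as the fixture's. The bolt swings about the fixture's y through this point, only towards the fixture's -x, from upright until it meets the red rest at about 0.95 to 1.25 rad. The hinge is stiff: about 2 N at the tip moves the bolt, and it stays where it is left.
- bolt: Steel eyebolt, 8 mm diameter; origin on the pivot, own z along the bolt to its tip, 118 mm away; upright at first with axes as the fixture's. Carries washer and wing nut. It leaves the slot only when the washer is 2.9 to 5.1 mm above the bar (by the lip's height); before that it jams on the lip in the first 0.3 rad. Forces of bolt, washer and nut on the fixture must stay below 25 N.
- bolt_tip (a point): Free end of the bolt, on its axis, 118 mm from the pivot.
- wings (a point): Centre of the orange wing nut's grip block, on the bolt's axis, about 119 mm above the bench at first. Block 40 mm long (own x), 11 mm thick (own y), 18 mm high (own z, along the bolt); these axes turn with the nut. Below the block a hub, 18 mm diameter, 6 mm high, then the washer, 20 mm diameter, 4 mm thick, its underside 19 mm below this point. The bolt shows some 20 mm above the block.
- nut (a joint): Angle of the wing nut on the bolt (rad); grows as it is unscrewed (anticlockwise seen from above). Starts at 0 to 0.5, end stop at 5.0. At 0 the wings' own x is the bolt's own x. Steep thread: the nut with its washer rises 8 mm a turn; the washer's underside is 0.3 mm above the bar at angle 0. Turning takes about 0.1 N m and it stays where it is left.
- rest_mid (a point): Mean place of the centre of the red ball rest (16 mm diameter) on the base plate, fixed in the fixture: 50 mm from the pivot towards -x, 42 mm above the bench. The ball itself stands up to 8 mm higher or lower, differently each time, not reported. When the bolt touches it, the shank's axis is 12 mm from the ball's centre. The ball is sprung: it yields down 5 N per mm and bottoms hard after 3 mm.
- reel: Solder reel, grey wire between blue flanges, 72 mm diameter, 76 mm tall, standing; origin at the centre of its underside. Leave alone.
- pot: White round pot with a lid, 72 mm diameter, 32 mm tall; origin at the centre of its underside. Leave alone.
- driver: Screwdriver lying flat, about 200 mm long; origin under its middle. Leave alone.

How it is judged:
On the way, in this order (a step that is already met when the one before it is completed fails the run):
1. the wing nut is unscrewed by a good quarter turn or more while the bolt still stands in the slot (value of joint nut above 1.7 rad and angle between bolt's own z axis and vertical below 0.12 rad), for 0.2 s.
2. the bolt is swung out of the slot (angle between bolt's own z axis and vertical above 0.5 rad), for 0.1 s.
At the end, for the whole second after the job is handed in: The bolt, out of the slot with its nut unscrewed (more than 1.7 rad), lies still on the sprung red rest and presses on it by itself (more than 0.3 N), more than 0.85 rad from upright (contact force between bolt and fixture above 0.3 N and angle between bolt's own z axis and vertical above 0.85 rad and angular speed of bolt below 0.05 rad/s and value of joint nut above 1.7 rad); the robot touches nothing.
It fails at once if the bolt, washer or nut is forced against the lip, the bar or the rest with more than 25 N (contact force between bolt and fixture above 25 N).
It fails at once if the bolt slams (turns faster than 2.5 rad/s) (angular speed of bolt above 2.5 rad/s).
It fails at once if the solder reel, the pot or the screwdriver is moved by more than 20 mm (distance of any of reel, pot, driver from where it was at the start of the episode above 0.02 m).
It also fails if it takes over 72 s, if anything falls off the work surface, if the arm or the gripper's body presses on something with over 40 N, if the wrist force passes 120 N, or if a joint passes its speed limit or range.

### The arm

A 7-joint arm with a two-finger parallel gripper is mounted at the origin on the work surface. World frame = base frame: x ahead of the robot, y to its left, z up, the work surface at z = 0. Lengths are in m, angles in rad, forces in N, time in s.
With the tool pointing down it reaches from about 0.425 to 0.925 m from the base axis. Payload 6.8 kg.
Tool frame: the origin (TCP) lies at the very end of the fingers, on their centre line; the grasp point (between the pads) lies 19 mm behind it; z points along the fingers, y is the line along which they close (so a half turn about z gives the same grasp; the last joint's range is limited). The gripper opens to 85 mm and grips with 20 to 120 N. Pads are 22 mm wide; open, the fingers measure 114 mm over their backs; the gripper's body (76 mm by 85 mm) begins 54 mm behind the grasp point. The pads swing forward as they close: fully open they stand 13 mm farther back than shut.
Start: joints at [1.181, 0.477, 0.022, 1.555, -0.011, 1.109, -0.083], TCP at [0.188, -0.648, 0.231] pointing down, gripper open.
Joint ranges: [-2.96, 2.96], [-0.34, 2.1], [-1.41, 1.46], [0.24, 2.44], [-1.37, 4.51], [0.17, 1.92], [-2.96, 2.96]. Speed limits (rad/s): [2.39, 2.39, 3.14, 3.14, 3.14, 3.14, 3.14].

### API

Orientations are given as a rotation vector (axis times angle).
In Python, from bench import r gives the robot as it stands.
- The arm moves only by the shell command python3 -m jog 'ROWS' [FORCE]. ROWS is JSON, a list of rows, each an object of numbers: "fingers": the finger opening in m, from 0 to 0.0854; "x", "y", "z": the shift along the tool's x, y, z in m; "rx", "ry", "rz": the turn, a rotation vector about the tool's x, y, z in degrees. In form: [{"fingers": .., "x": .., "y": .., "z": .., "rx": .., "ry": .., "rz": ..}, ...]. A call has 1 to 8 rows; each row shifts and turns the commanded pose from where the row before left it, along the tool's axes as they then stand; what a row does not reach is not made up. A row lasts 1/8 s, in which the tool goes at most 62.5 mm and 10.7 degrees, less where a joint would pass 70% of its speed; a pose out of reach is approached as far as the arm can. A call is refused whole if a number of a shift passes 0.0625 or a number of a turn 10.7, either way. A call with a gripper value outside its range is refused whole. The fingers move at their own pace and stop on an object; FORCE is the grip in N (left out, the last holds). Time passes only in rows, so rows that do not move let the fingers close. It gives the time, the measured TCP pose, the force, the opening and the grip force at its end, in the units of the state.
- r.get_obs(): the state, without advancing time (a new reading comes with each control period).
- r.grab_frame(name): name is "scene" or "top" or "wrist"; returns (picture, depth): 400x640x3 uint8, red, green, blue; 400x640 float32, m along the optical axis (not along the pixel's ray), 0 where there is no reading.
- r.get_calibration(name): a dict with "mtx" (3x3 intrinsics, pixels), "extrinsics" (4x4, takes a point from camera to world coordinates). Camera axes: x right, y down, z forward; pixel columns grow to the right and rows downward; lengths in m; the calibration is good to about 2 mm. A picture is of the moment at which its call begins: read the wrist's pose just before it. get_calibration takes no time and is no camera call; for the wrist camera it gives the pose at the moment of the call.
- r.hand_in(): hands the job in; it is judged then, once.
Trained networks look in the newest picture that a camera, given by its name, has taken for a name from the list of things; names that differ only in an ending like _2 or _b are one class to them, and where a whole thing is asked for, a point or a joint stands for the part that bears it (a point fixed in the world has none). Each returns a list of dicts, best first, with "score" (0 to 1); they miss things now and then, are a little off and sometimes report something else, mostly with a low value. They report only what shows in the picture. A call takes as long as a camera call.
- r.search_frame(target, camera): "xyz" ([x, y, z] in m, in world coordinates, good to about 4 mm: the middle of the surface that is visible of it).
- r.landmark_of(target, camera): "xyz" ([x, y, z] in m, in world coordinates, good to about 4 mm: a listed point, or the origin of a listed thing).
The state is a dict: "clock": time; "joints": joint angles; "qvel": joint speeds; "tau": joint torques, N m; "tcp_pos": TCP position; "orientation": TCP orientation; "contact_force": force on the tool from outside, world axes, zero at the start; "moment": the same for the moment, N m; "grip_width": finger opening in m; "gripper_force": force on a finger pad.
Only numpy, scipy, OpenCV 4.12 (cv2) and the standard library are available. Lean on these libraries where they do the work, as an engineer would, in place of code of your own. Each camera call takes 0.05 s, during which the arm holds its last target. There are 200 camera calls.

## Working session

There is one attempt and no reset: what is moved stays moved. The work goes in short steps, Python scripts to look and compute and a shell command to move; the robot and the scene stay as the last step left them, time stands still between calls to the robot, and variables do not carry over. Pictures are saved under pics/ and viewed, at most 10 in all, crops included, and the job is handed in when it is done.

```bash
mkdir -p pics; cat > h.py <<'E'
import numpy as np, cv2
from bench import r
from scipy.spatial.transform import Rotation as R
np.set_printoptions(precision=4,suppress=True)
def save(cam,fn):
    im,d=r.grab_frame(cam); cv2.imwrite('pics/'+fn,im[:,:,::-1]); return im,d
def pts(cam,d):
    c=r.get_calibration(cam);K=c['mtx'];E=np.array(c['extrinsics'])
    v,u=np.indices(d.shape);P=np.stack([(u-K[0][2])/K[0][0]*d,(v-K[1][2])/K[1][1]*d,d],-1)
    return P@E[:3,:3].T+E[:3,3]
E
python3 - <<'E'
from h import *
o=r.get_obs();print({k:np.array(o[k]) for k in o})
for cam in('scene','top'):
    im,d=save(cam,cam+'1.png')
    for n in('wings','bolt_tip','seat','pivot','fixture','rest_mid','reel','pot','driver'):
        l=r.landmark_of(n,cam); print(cam,n,[(np.array(a['xyz']),round(a['score'],2)) for a in l[:2]])
E
```

```text
{'clock': array(0.), 'joints': array([ 1.1809,  0.4778,  0.0223,  1.5564, -0.0115,  1.1093, -0.0831]), 'qvel': array([ 0.0012,  0.0011,  0.0006, -0.0007, -0.0004, -0.0001, -0.0011]), 'tau': array([ -0.0003, -59.6452,   1.6075, -28.1201,   0.0124,   0.0093,
         0.    ]), 'tcp_pos': array([ 0.1875, -0.6478,  0.2303]), 'orientation': array([-3.1087, -0.441 ,  0.0006]), 'contact_force': array([-0.4425, -0.6514, -0.5692]), 'moment': array([-0.0011, -0.0289,  0.009 ]), 'gripper_force': array(0.), 'grip_width': array(0.0851)}
scene wings [(array([0.6011, 0.065 , 0.1222]), 0.4)]
scene bolt_tip [(array([0.6007, 0.0702, 0.1458]), 0.52), (array([ 0.4526,  0.3567, -0.0016]), 0.4)]
scene seat [(array([0.5965, 0.066 , 0.0974]), 0.83)]
scene pivot [(array([0.5947, 0.0664, 0.029 ]), 0.6)]
scene fixture [(array([ 0.6013,  0.0667, -0.001 ]), 0.91)]
scene rest_mid [(array([0.5497, 0.0769, 0.0429]), 0.64)]
scene reel [(array([ 0.4216, -0.3031,  0.0017]), 0.6), (array([ 0.4554,  0.3544, -0.0013]), 0.55)]
scene pot [(array([ 0.4267, -0.307 ,  0.0016]), 0.82)]
scene driver [(array([0.7164, 0.3521, 0.001 ]), 0.9)]
top wings [(array([0.6001, 0.071 , 0.1197]), 0.43)]
top bolt_tip [(array([0.6021, 0.068 , 0.1493]), 0.66)]
top seat [(array([0.6017, 0.0701, 0.0993]), 0.68), (array([0.45  , 0.3589, 0.0018]), 0.47)]
top pivot [(array([0.6006, 0.0663, 0.0315]), 0.6)]
top fixture [(array([0.601 , 0.0702, 0.0027]), 0.8)]
top rest_mid [(array([0.5498, 0.073 , 0.0425]), 0.66)]
top reel [(array([ 0.451 ,  0.3576, -0.0015]), 0.59)]
top pot [(array([ 0.4238, -0.3029,  0.002 ]), 0.97)]
top driver [(array([0.7168, 0.3515, 0.0005]), 0.98), (array([0.5472, 0.0769, 0.042 ]), 0.56)]
```

View pics/scene1.png

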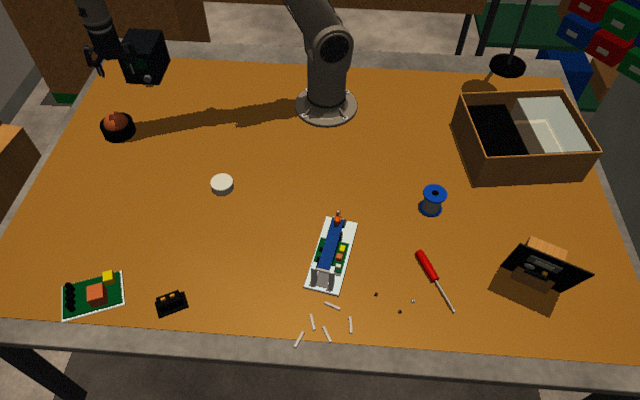

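View pics/top1.png

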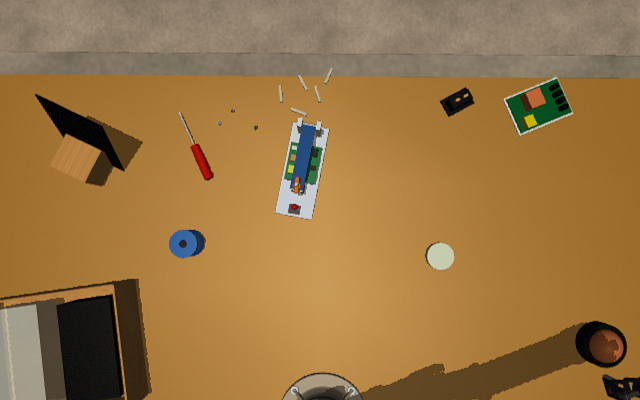

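```bash
python3 - <<'E'
from h import *
im,d=r.grab_frame('top');P=pts('top',d)
hsv=cv2.cvtColor(im,cv2.COLOR_RGB2HSV)
near=np.hypot(P[...,0]-.6,P[...,1]-.07)<.2
for n,lo,hi,z in(('orange',(8,150,120),(22,255,255),(.1,.16)),('blue',(95,80,40),(130,255,255),(.09,.115)),('red',(0,150,60),(6,255,255),(.02,.07))):
    m=(cv2.inRange(hsv,lo,hi)>0)&near&(P[...,2]>z[0])&(P[...,2]<z[1])&(d>0)
    q=P[m]; 
    if len(q)<5: print(n,len(q));continue
    c,s,a=cv2.minAreaRect((q[:,:2]*1000).astype(np.float32))
    w,V=np.linalg.eigh(np.cov(q[:,:2].T));v=V[:,1]
    print(n,len(q),q.mean(0),np.median(q,0),'rect',c,s,a,'axis deg',np.degrees(np.arctan2(v[1],v[0])),'zmax',q[:,2].max())
E
```

```text
orange 68 [0.5984 0.0674 0.1253] [0.5964 0.0677 0.1267] rect (599.29248046875, 68.65279388427734) (37.38835906982422, 14.870251655578613) 0.7471625804901123 axis deg 176.47140089393977 zmax 0.13760894460631312
blue 790 [0.6774 0.0526 0.0994] [0.6782 0.0525 0.0994] rect (671.692138671875, 53.83722686767578) (33.80217742919922, 162.39903259277344) 79.47186279296875 axis deg 169.9227665707847 zmax 0.10647937884949288
red 28 [0.549  0.0767 0.0486] [0.549  0.0762 0.0489] rect (549.0252685546875, 76.16741943359375) (12.933176040649414, 12.866104125976562) 45.34569549560547 axis deg -177.11176180890905 zmax 0.05240448542979781
```

The scene view shows the fixture with the orange nut at about (338,217) and the reel at (432,200); the pot is at (222,184). The top view shows the red ball at (294,209), the nut at (298,186) and the driver at (197,150). The fixture's yaw is about -10°, and nothing stands near the bolt. I'll approach with the tool yaw set so that joint 7 can do the whole twist in one grasp.

```bash
python3 -m jog '[{"x":0.042,"y":-0.041},{"x":0.042,"y":-0.041},{"x":0.042,"y":-0.041},{"x":0.042,"y":-0.041},{"x":0.042,"y":-0.041},{"x":0.042,"y":-0.041},{"x":0.042,"y":-0.041}]' 40
python3 -m jog '[{"x":0.042,"y":-0.041},{"x":0.042,"y":-0.041},{"x":0.042,"y":-0.041},{"x":0.042,"y":-0.041},{"x":0.042,"y":-0.041},{"x":0.042,"y":-0.041},{"rz":10},{"rz":9.7}]'; python3 -c "
from h import *
print(np.array(r.get_obs()['joints']))"
```

```text
[ 1.1809  0.477   0.0224  1.5554 -0.0115  1.1093 -0.0831]validation failed for argument at $[0]...
validation failed for argument at $[0]...
```

```bash
python3 -m jog '[{"fingers":0.085,"x":0.042,"y":-0.041,"z":0,"rx":0,"ry":0,"rz":0},{"fingers":0.085,"x":0.042,"y":-0.041,"z":0,"rx":0,"ry":0,"rz":0},{"fingers":0.085,"x":0.042,"y":-0.041,"z":0,"rx":0,"ry":0,"rz":0},{"fingers":0.085,"x":0.042,"y":-0.041,"z":0,"rx":0,"ry":0,"rz":0},{"fingers":0.085,"x":0.042,"y":-0.041,"z":0,"rx":0,"ry":0,"rz":0},{"fingers":0.085,"x":0.042,"y":-0.041,"z":0,"rx":0,"ry":0,"rz":0},{"fingers":0.085,"x":0.042,"y":-0.041,"z":0,"rx":0,"ry":0,"rz":0}]' 40
```

```text
clock: 1.92
tcp_pos: [0.3911, -0.2893, 0.2317]
orientation: [3.11, 0.441, 0.001]
contact_force: [0.7, -0.7, -0.6]
grip_width: 0.085
gripper_force: 0.0
```

```bash
python3 -m jog '[{"fingers":0.085,"x":0.043,"y":-0.0405,"z":0,"rx":0,"ry":0,"rz":0},{"fingers":0.085,"x":0.043,"y":-0.0405,"z":0,"rx":0,"ry":0,"rz":0},{"fingers":0.085,"x":0.043,"y":-0.0405,"z":0,"rx":0,"ry":0,"rz":0},{"fingers":0.085,"x":0.043,"y":-0.0405,"z":0,"rx":0,"ry":0,"rz":0},{"fingers":0.085,"x":0.043,"y":-0.0405,"z":0,"rx":0,"ry":0,"rz":0},{"fingers":0.085,"x":0.043,"y":-0.0405,"z":0,"rx":0,"ry":0,"rz":0},{"fingers":0.085,"x":0.043,"y":-0.0405,"z":0,"rx":0,"ry":0,"rz":0},{"fingers":0.085,"x":0,"y":0,"z":0,"rx":0,"ry":0,"rz":10}]'
python3 -m jog '[{"fingers":0.085,"x":0,"y":0,"z":0,"rx":0,"ry":0,"rz":9.7},{"fingers":0.085,"x":0,"y":0,"z":0,"rx":0,"ry":0,"rz":0}]'
python3 - <<'E'
from h import *
o=r.get_obs();print(np.array(o['joints']))
im,d=save('wrist','w1.png');P=pts('wrist',d)
hsv=cv2.cvtColor(im,cv2.COLOR_RGB2HSV)
near=np.hypot(P[...,0]-.6,P[...,1]-.07)<.1
for n,lo,hi,z in(('orange',(8,150,100),(22,255,255),(.105,.14)),('blockTop',(8,100,80),(22,255,255),(.124,.134)),('tip',(0,0,0),(180,255,255),(.141,.16)),('blue',(95,80,40),(130,255,255),(.09,.108)),('red',(0,150,60),(6,255,255),(.02,.07))):
    m=(cv2.inRange(hsv,lo,hi)>0)&near&(P[...,2]>z[0])&(P[...,2]<z[1])&(d>0)
    q=P[m]; 
    if len(q)<5: print(n,len(q));continue
    c,s,a=cv2.minAreaRect((q[:,:2]*1000).astype(np.float32))
    w,V=np.linalg.eigh(np.cov(q[:,:2].T));v=V[:,1]
    print(n,len(q),q.mean(0),np.median(q,0),'rect',c,s,a,'axis',np.degrees(np.arctan2(v[1],v[0])),'zmax',q[:,2].max())
E
```

```text
clock: 2.92
tcp_pos: [0.6018, 0.0714, 0.2313]
orientation: [-3.133, -0.174, -0.002]
contact_force: [-0.8, -0.4, 0.3]
grip_width: 0.0849
gripper_force: 0.0
clock: 3.18
tcp_pos: [0.6007, 0.0652, 0.2313]
orientation: [3.14, -0.095, 0.0]
contact_force: [-0.5, 0.1, 0.6]
grip_width: 0.0855
gripper_force: 0.0
[ 0.0366  0.3818 -0.3216  1.7139  0.1352  1.0676 -1.9599]
orange 514 [0.6024 0.068  0.1261] [0.605  0.0679 0.1284] rect (600.33056640625, 68.27647399902344) (16.585664749145508, 37.54688262939453) 86.40267944335938 axis 178.18286464030885 zmax 0.13043961046170188
blockTop 547 [0.6028 0.0681 0.1285] [0.6059 0.068  0.1285] rect (601.0308227539062, 68.48356628417969) (10.491968154907227, 38.91028594970703) 86.70960998535156 axis 178.14259431556397 zmax 0.1334793568276094
tip 125 [0.6016 0.0684 0.1473] [0.6018 0.0683 0.148 ] rect (601.1591186523438, 68.36701202392578) (7.606503009796143, 7.222288608551025) 68.52542114257812 axis 158.44121573187454 zmax 0.1496219831797953
blue 5215 [0.6531 0.0585 0.1003] [0.6548 0.0578 0.1003] rect (644.6051025390625, 60.214168548583984) (33.87017059326172, 108.56210327148438) 79.32853698730469 axis 169.75691302412164 zmax 0.10522438845354692
red 129 [0.5518 0.0779 0.0491] [0.5519 0.0784 0.0495] rect (548.2643432617188, 78.96318054199219) (14.101707458496094, 20.08222770690918) 64.75569152832031 axis -139.40344094732436 zmax 0.05258230720485474
```

View pics/w1.png

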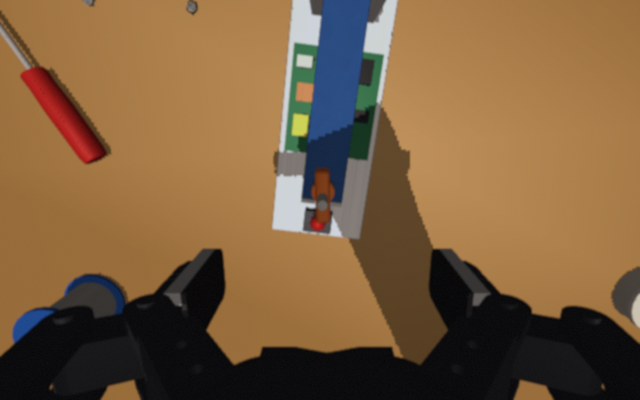

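The wrist view shows the nut's wings at (322,195) along the bar, the ball at (318,224), and the fingers on either side of the nut. The bolt axis is at (0.601, 0.068) and the tool yaw matches the wings to about 1°. Next I descend.

```bash
python3 -m jog '[{"fingers":0.045,"x":0,"y":-0.003,"z":0.04,"rx":0,"ry":0,"rz":0},{"fingers":0.045,"x":0,"y":0,"z":0.04,"rx":0,"ry":0,"rz":0},{"fingers":0.045,"x":0,"y":0,"z":0.025,"rx":0,"ry":0,"rz":0},{"fingers":0.045,"x":0,"y":0,"z":0.012,"rx":0,"ry":0,"rz":0},{"fingers":0.045,"x":0,"y":0,"z":0,"rx":0,"ry":0,"rz":0}]' 40
python3 -m jog '[{"fingers":0,"x":0,"y":0,"z":0,"rx":0,"ry":0,"rz":0},{"fingers":0,"x":0,"y":0,"z":0,"rx":0,"ry":0,"rz":0},{"fingers":0,"x":0,"y":0,"z":0,"rx":0,"ry":0,"rz":0},{"fingers":0,"x":0,"y":0,"z":0,"rx":0,"ry":0,"rz":0},{"fingers":0,"x":0,"y":0,"z":0,"rx":0,"ry":0,"rz":0}]' 40
```

```text
clock: 3.85
tcp_pos: [0.6006, 0.0679, 0.114]
orientation: [3.14, -0.096, -0.001]
contact_force: [-0.3, -0.1, 0.3]
grip_width: 0.0449
gripper_force: 0.0
clock: 4.47
tcp_pos: [0.6017, 0.0684, 0.1154]
orientation: [-3.14, 0.097, -0.003]
contact_force: [-0.3, 1.1, 6.1]
grip_width: 0.0098
gripper_force: 43.4
```

```bash
python3 -m jog '[{"fingers":0,"x":0,"y":0,"z":-0.002,"rx":0,"ry":0,"rz":0},{"fingers":0,"x":0,"y":0,"z":-0.0002,"rx":0,"ry":0,"rz":-10},{"fingers":0,"x":0,"y":0,"z":-0.0002,"rx":0,"ry":0,"rz":-10},{"fingers":0,"x":0,"y":0,"z":-0.0002,"rx":0,"ry":0,"rz":-10}]' 40
```

```text
clock: 4.97
tcp_pos: [0.6008, 0.0693, 0.1165]
orientation: [-3.055, -0.728, -0.001]
contact_force: [1.2, 3.4, -3.1]
grip_width: 0.01
gripper_force: 42.2
```

```bash
python3 -m jog '[{"fingers":0,"x":0,"y":0,"z":-0.0002,"rx":0,"ry":0,"rz":-10},{"fingers":0,"x":0,"y":0,"z":-0.0002,"rx":0,"ry":0,"rz":-10},{"fingers":0,"x":0,"y":0,"z":-0.0002,"rx":0,"ry":0,"rz":-10},{"fingers":0,"x":0,"y":0,"z":-0.0002,"rx":0,"ry":0,"rz":-10},{"fingers":0,"x":0,"y":0,"z":-0.0002,"rx":0,"ry":0,"rz":-10},{"fingers":0,"x":0,"y":0,"z":-0.0002,"rx":0,"ry":0,"rz":-10}]' 40
python3 -c "
from h import *
o=r.get_obs();print(np.array(o['joints']),o['contact_force'],o['moment'])"
```

```text
clock: 5.72
tcp_pos: [0.6, 0.0701, 0.1178]
orientation: [-2.28, -2.158, -0.002]
contact_force: [-0.7, 4.5, -0.8]
grip_width: 0.0095
gripper_force: 42.4
[ 0.2772  0.5794 -0.6701  1.793   0.4371  0.923  -0.6383] [-0.7128  4.4504 -0.8346] [ 1.0613  0.1505 -0.1294]
```

```bash
python3 -m jog '[{"fingers":0,"x":0,"y":0,"z":-0.0002,"rx":0,"ry":0,"rz":-10},{"fingers":0,"x":0,"y":0,"z":-0.0002,"rx":0,"ry":0,"rz":-10},{"fingers":0,"x":0,"y":0,"z":-0.0002,"rx":0,"ry":0,"rz":-10},{"fingers":0,"x":0,"y":0,"z":-0.0002,"rx":0,"ry":0,"rz":-10},{"fingers":0,"x":0,"y":0,"z":-0.0002,"rx":0,"ry":0,"rz":-10},{"fingers":0,"x":0,"y":0,"z":-0.0002,"rx":0,"ry":0,"rz":-10}]' 40
python3 -c "
from h import *
o=r.get_obs();print(np.array(o['joints']),o['contact_force'],o['moment'])"
```

```text
clock: 6.48
tcp_pos: [0.5994, 0.0692, 0.119]
orientation: [-0.896, -3.008, -0.001]
contact_force: [-4.0, 2.9, 1.0]
grip_width: 0.0098
gripper_force: 42.8
[ 0.431   0.6609 -0.9052  1.7828  0.6062  1.0055  0.2778] [-3.9994  2.8512  0.9854] [ 0.6321  0.8518 -0.1232]
```

```bash
python3 -m jog '[{"fingers":0,"x":0,"y":0,"z":-0.0002,"rx":0,"ry":0,"rz":-10},{"fingers":0,"x":0,"y":0,"z":-0.0002,"rx":0,"ry":0,"rz":-10},{"fingers":0,"x":0,"y":0,"z":-0.0002,"rx":0,"ry":0,"rz":-10},{"fingers":0,"x":0,"y":0,"z":-0.0002,"rx":0,"ry":0,"rz":-10},{"fingers":0,"x":0,"y":0,"z":-0.0002,"rx":0,"ry":0,"rz":-10},{"fingers":0,"x":0,"y":0,"z":-0.0002,"rx":0,"ry":0,"rz":-10}]' 40
python3 -c "
from h import *
o=r.get_obs();print(np.array(o['joints']),o['contact_force'],o['moment'])"
```

```text
clock: 7.22
tcp_pos: [0.5993, 0.0676, 0.1203]
orientation: [0.726, -3.053, 0.001]
contact_force: [-3.5, -0.7, 4.1]
grip_width: 0.0096
gripper_force: 43.1
[ 0.5521  0.7715 -1.1225  1.7748  0.7741  1.117   1.2026] [-3.4821 -0.6668  4.0524] [-0.1752  0.9806 -0.165 ]
```

```bash
python3 -m jog '[{"fingers":0,"x":0,"y":0,"z":-0.0002,"rx":0,"ry":0,"rz":-10},{"fingers":0,"x":0,"y":0,"z":-0.0002,"rx":0,"ry":0,"rz":-10},{"fingers":0,"x":0,"y":0,"z":-0.0002,"rx":0,"ry":0,"rz":-10},{"fingers":0,"x":0,"y":0,"z":-0.0002,"rx":0,"ry":0,"rz":-10},{"fingers":0,"x":0,"y":0,"z":-0.0002,"rx":0,"ry":0,"rz":-10},{"fingers":0,"x":0,"y":0,"z":0,"rx":0,"ry":0,"rz":0}]' 40
python3 -m jog '[{"fingers":0.03,"x":0,"y":0,"z":0,"rx":0,"ry":0,"rz":0},{"fingers":0.045,"x":0,"y":0,"z":0,"rx":0,"ry":0,"rz":0},{"fingers":0.045,"x":0,"y":0,"z":-0.03,"rx":0,"ry":0,"rz":0},{"fingers":0.045,"x":0,"y":0,"z":-0.05,"rx":0,"ry":0,"rz":0},{"fingers":0.045,"x":0,"y":0,"z":-0.05,"rx":0,"ry":0,"rz":0},{"fingers":0.045,"x":0,"y":0,"z":0,"rx":0,"ry":0,"rz":0}]' 40
python3 - <<'E'
from h import *
o=r.get_obs();print(np.array(o['joints']),R.from_rotvec(o['orientation']).as_matrix())
im,d=save('wrist','w2.png');P=pts('wrist',d)
hsv=cv2.cvtColor(im,cv2.COLOR_RGB2HSV)
near=np.hypot(P[...,0]-.6,P[...,1]-.07)<.1
for n,lo,hi,z in(('blockTop',(8,100,80),(22,255,255),(.126,.142)),('tip',(0,0,0),(180,255,255),(.143,.16)),('red',(0,150,60),(6,255,255),(.02,.07))):
    m=(cv2.inRange(hsv,lo,hi)>0)&near&(P[...,2]>z[0])&(P[...,2]<z[1])&(d>0)
    q=P[m]; 
    if len(q)<5: print(n,len(q));continue
    c,s,a=cv2.minAreaRect((q[:,:2]*1000).astype(np.float32))
    print(n,len(q),q.mean(0),np.median(q,0),'rect',c,s,a,'zmax',q[:,2].max())
E
```

```text
clock: 7.98
tcp_pos: [0.6004, 0.0668, 0.1213]
orientation: [1.941, -2.467, 0.001]
contact_force: [-2.6, -2.3, 5.3]
grip_width: 0.0103
gripper_force: 43.3
clock: 8.72
tcp_pos: [0.6024, 0.0698, 0.2558]
orientation: [-1.94, 2.464, -0.005]
contact_force: [0.4, 0.2, -1.0]
grip_width: 0.0452
gripper_force: 0.0
[ 0.6625  0.7196 -1.3615  1.6466  0.7211  1.3703  2.1038] [[-0.2347 -0.972   0.0068]
 [-0.9721  0.2347  0.0013]
 [-0.0029 -0.0063 -1.    ]]
blockTop 513 [0.5995 0.0646 0.1315] [0.5994 0.0616 0.1316] rect (600.3695068359375, 66.01663208007812) (39.35602951049805, 10.336451530456543) 76.78741455078125 zmax 0.13843852798658374
tip 91 [0.6002 0.0662 0.1452] [0.6002 0.0661 0.1452] rect (600.1654663085938, 66.50083923339844) (7.569324970245361, 7.42446231842041) 25.918123245239258 zmax 0.14701523018257356
red 155 [0.5501 0.0749 0.0465] [0.5501 0.0746 0.0467] rect (549.9004516601562, 75.30046844482422) (13.969925880432129, 12.537622451782227) 79.01483154296875 zmax 0.0501927844727072
```

View pics/w2.png

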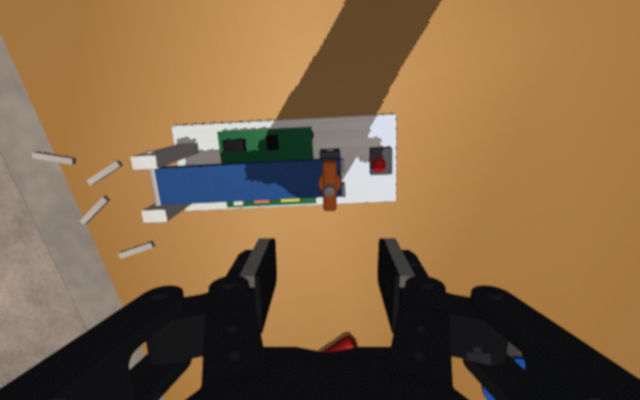

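The wrist view shows the nut at (330,185) lying across the bar, with the washer well up; that puts the nut at about 4.65 rad and the washer about 6 mm above the bar. I'll close the fingers, turn back about 87° (joint 3 is near its limit) and go behind the bolt.

```bash
python3 -m jog '[{"fingers":0,"x":0,"y":0,"z":0,"rx":0,"ry":0,"rz":10.5},{"fingers":0,"x":0,"y":0,"z":0,"rx":0,"ry":0,"rz":10.5},{"fingers":0,"x":0,"y":0,"z":0,"rx":0,"ry":0,"rz":10.5},{"fingers":0,"x":0,"y":0,"z":0,"rx":0,"ry":0,"rz":10.5},{"fingers":0,"x":0,"y":0,"z":0,"rx":0,"ry":0,"rz":10.5},{"fingers":0,"x":0,"y":0,"z":0,"rx":0,"ry":0,"rz":10.5},{"fingers":0,"x":0,"y":0,"z":0,"rx":0,"ry":0,"rz":10.5},{"fingers":0,"x":0,"y":0,"z":0,"rx":0,"ry":0,"rz":10.5}]' 40
python3 -m jog '[{"fingers":0,"x":0,"y":0,"z":0,"rx":0,"ry":0,"rz":2.7},{"fingers":0,"x":-0.027,"y":0,"z":0,"rx":0,"ry":0,"rz":0},{"fingers":0,"x":0,"y":0,"z":0,"rx":0,"ry":0,"rz":0},{"fingers":0,"x":0,"y":0,"z":0,"rx":0,"ry":0,"rz":0}]' 40
python3 -c "
from h import *
o=r.get_obs();print(np.array(o['joints']),R.from_rotvec(o['orientation']).as_matrix())"
```

```text
clock: 9.78
tcp_pos: [0.6, 0.0674, 0.2496]
orientation: [-0.217, -3.131, 0.001]
contact_force: [-0.8, -0.2, 0.2]
grip_width: -0.0001
gripper_force: 0.0
clock: 10.28
tcp_pos: [0.6264, 0.0633, 0.2502]
orientation: [-0.28, -3.127, 0.0]
contact_force: [0.2, -0.6, 0.0]
grip_width: -0.0005
gripper_force: 0.0
[ 0.4915  0.5787 -1.007   1.5984  0.5074  1.2521  0.786 ] [[-0.9841  0.1777 -0.0024]
 [ 0.1777  0.9841 -0.    ]
 [ 0.0024 -0.0005 -1.    ]]
```

```bash
python3 -m jog '[{"fingers":0,"x":-0.003,"y":0,"z":0.05,"rx":0,"ry":0,"rz":0},{"fingers":0,"x":0,"y":0,"z":0.04,"rx":0,"ry":0,"rz":0},{"fingers":0,"x":0,"y":0,"z":0.02,"rx":0,"ry":0,"rz":0},{"fingers":0,"x":0,"y":0,"z":0.013,"rx":0,"ry":0,"rz":0},{"fingers":0,"x":0,"y":0,"z":0,"rx":0,"ry":0,"rz":0}]' 40
python3 -m jog '[{"fingers":0,"x":0.004,"y":0,"z":0,"rx":0,"ry":0,"rz":0},{"fingers":0,"x":0.004,"y":0,"z":0,"rx":0,"ry":0,"rz":0},{"fingers":0,"x":0.004,"y":0,"z":0,"rx":0,"ry":0,"rz":0},{"fingers":0,"x":0,"y":0,"z":0,"rx":0,"ry":0,"rz":0}]' 40
```

```text
clock: 10.9
tcp_pos: [0.6303, 0.0629, 0.1285]
orientation: [-0.28, -3.129, -0.0]
contact_force: [-0.0, -0.5, 0.9]
grip_width: -0.0002
gripper_force: 0.0
clock: 11.4
tcp_pos: [0.6183, 0.0649, 0.1288]
orientation: [0.28, 3.129, -0.0]
contact_force: [-0.6, -0.9, 0.3]
grip_width: 0.0004
gripper_force: 0.0
```

```bash
for i in 1 ; do python3 -m jog '[{"fingers":0,"x":0.003,"y":0,"z":0,"rx":0,"ry":0,"rz":0},{"fingers":0,"x":0.003,"y":0,"z":0,"rx":0,"ry":0,"rz":0},{"fingers":0,"x":0.003,"y":0,"z":0,"rx":0,"ry":0,"rz":0}]'; done
python3 -m jog '[{"fingers":0,"x":0.003,"y":0,"z":0,"rx":0,"ry":0,"rz":0},{"fingers":0,"x":0.003,"y":0,"z":0.0005,"rx":0,"ry":0,"rz":0}]'
```

```text
clock: 11.78
tcp_pos: [0.6099, 0.0664, 0.1287]
orientation: [0.281, 3.128, 0.0]
contact_force: [1.7, 0.4, 2.0]
grip_width: 0.0
gripper_force: 0.9
clock: 12.02
tcp_pos: [0.6037, 0.0676, 0.1281]
orientation: [0.281, 3.129, 0.0]
contact_force: [1.2, 0.3, 1.6]
grip_width: -0.0001
gripper_force: 0.8
```

```bash
python3 -m jog '[{"fingers":0,"x":0.005,"y":0,"z":0.001,"rx":0,"ry":0,"rz":0},{"fingers":0,"x":0.005,"y":0,"z":0.001,"rx":0,"ry":0,"rz":0},{"fingers":0,"x":0.005,"y":0,"z":0.001,"rx":0,"ry":0,"rz":0}]'
python3 -m jog '[{"fingers":0,"x":0.005,"y":0,"z":0.002,"rx":0,"ry":0,"rz":0},{"fingers":0,"x":0.005,"y":0,"z":0.002,"rx":0,"ry":0,"rz":0},{"fingers":0,"x":0.005,"y":0,"z":0.0025,"rx":0,"ry":0,"rz":0},{"fingers":0,"x":0.006,"y":0,"z":0.0025,"rx":0,"ry":0,"rz":0},{"fingers":0,"x":0.006,"y":0,"z":0.003,"rx":0,"ry":0,"rz":0}]'
```

```text
clock: 12.4
tcp_pos: [0.5885, 0.0704, 0.1249]
orientation: [-0.281, -3.129, -0.0]
contact_force: [1.0, -1.2, 2.2]
grip_width: -0.0001
gripper_force: 0.8
clock: 13.02
tcp_pos: [0.562, 0.075, 0.1127]
orientation: [-0.281, -3.129, -0.0]
contact_force: [0.2, 0.1, 0.1]
grip_width: -0.0
gripper_force: 0.6
```

```bash
python3 - <<'E'
from h import *
im,d=r.grab_frame('scene');cv2.imwrite('pics/s2.png',cv2.resize(im[150:300,270:400,::-1],None,fx=4,fy=4,interpolation=cv2.INTER_CUBIC))
for c in('scene','top'):
    if c=='top': r.grab_frame(c)
    for n in('bolt_tip','wings'): print(c,n,[(np.array(a['xyz']),a['score']) for a in r.landmark_of(n,c)[:2]])
E
```

```text
scene bolt_tip [(array([ 0.598 ,  0.0677, -0.0032]), 0.68), (array([0.5364, 0.0805, 0.1272]), 0.65)]
scene wings [(array([0.5456, 0.0751, 0.1145]), 0.44)]
top bolt_tip []
top wings [(array([0.6034, 0.0687, 0.1007]), 0.5)]
```

View pics/s2.png

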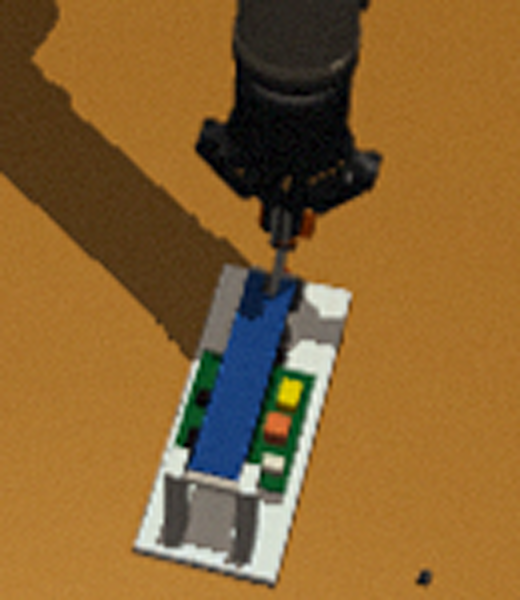

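The crop shows the bolt out of the slot, leaning towards the robot in front of the fingers (wings near (285,225)), at about 0.6 rad. I'll continue along the arc.

```bash
python3 -m jog '[{"fingers":0,"x":0.004,"y":0,"z":0.0028,"rx":0,"ry":0,"rz":0},{"fingers":0,"x":0.004,"y":0,"z":0.003,"rx":0,"ry":0,"rz":0},{"fingers":0,"x":0.004,"y":0,"z":0.003,"rx":0,"ry":0,"rz":0},{"fingers":0,"x":0.0035,"y":0,"z":0.003,"rx":0,"ry":0,"rz":0}]'
python3 -m jog '[{"fingers":0,"x":0.0035,"y":0,"z":0.003,"rx":0,"ry":0,"rz":0},{"fingers":0,"x":0.0035,"y":0,"z":0.003,"rx":0,"ry":0,"rz":0}]'
```

```text
clock: 13.82
tcp_pos: [0.5468, 0.0779, 0.101]
orientation: [0.281, 3.129, 0.0]
contact_force: [0.8, 0.7, 1.4]
grip_width: 0.0003
gripper_force: 0.6
clock: 14.08
tcp_pos: [0.5402, 0.0791, 0.095]
orientation: [0.281, 3.129, 0.0]
contact_force: [0.6, -0.6, -0.6]
grip_width: 0.0003
gripper_force: 0.5
```

```bash
python3 -m jog '[{"fingers":0,"x":0.0015,"y":0,"z":0.002,"rx":0,"ry":0,"rz":0},{"fingers":0,"x":0.0015,"y":0,"z":0.002,"rx":0,"ry":0,"rz":0}]'
```

```text
clock: 14.32
tcp_pos: [0.5371, 0.0796, 0.0911]
orientation: [-0.281, -3.129, 0.0]
contact_force: [-0.1, 0.1, 1.4]
grip_width: 0.0003
gripper_force: 0.5
```

```bash
python3 -m jog '[{"fingers":0,"x":0.001,"y":0,"z":0.0015,"rx":0,"ry":0,"rz":0},{"fingers":0,"x":0.001,"y":0,"z":0.0015,"rx":0,"ry":0,"rz":0},{"fingers":0,"x":0,"y":0,"z":0,"rx":0,"ry":0,"rz":0}]'
```

```text
clock: 14.7
tcp_pos: [0.5352, 0.0798, 0.088]
orientation: [-0.281, -3.129, 0.0]
contact_force: [0.6, 0.1, -0.6]
grip_width: 0.0
gripper_force: 0.0
```

```bash
python3 -m jog '[{"fingers":0,"x":0.001,"y":0,"z":0.0015,"rx":0,"ry":0,"rz":0},{"fingers":0,"x":0.001,"y":0,"z":0.0015,"rx":0,"ry":0,"rz":0},{"fingers":0,"x":0,"y":0,"z":0,"rx":0,"ry":0,"rz":0}]'
```

```text
clock: 15.08
tcp_pos: [0.5332, 0.0802, 0.0851]
orientation: [-0.281, -3.129, 0.0]
contact_force: [-0.3, 0.7, 0.1]
grip_width: 0.0001
gripper_force: 0.1
```

```bash
python3 - <<'E'
from h import *
for c in('scene','top','wrist'):
    im,d=save(c,'z_'+c+'.png')
    for n in('bolt_tip','wings'): print(c,n,[(np.array(a['xyz']),a['score']) for a in r.landmark_of(n,c)[:2]])
im=cv2.imread('pics/z_scene.png')[150:250,290:390];a=cv2.resize(im,None,fx=4,fy=4)
b=cv2.imread('pics/z_wrist.png');b=cv2.resize(b[0:400,120:520],None,fx=1,fy=1)
cv2.imwrite('pics/z.png',np.hstack([a,b]))
E
```

```text
scene bolt_tip [(array([0.5043, 0.0863, 0.0925]), 0.42)]
scene wings [(array([0.5171, 0.0795, 0.0831]), 0.55)]
top bolt_tip [(array([ 0.7171,  0.3483, -0.0004]), 0.24)]
top wings []
wrist bolt_tip [(array([0.5027, 0.0851, 0.0952]), 0.7)]
wrist wings [(array([0.5221, 0.0827, 0.0809]), 0.85)]
```

View pics/z.png

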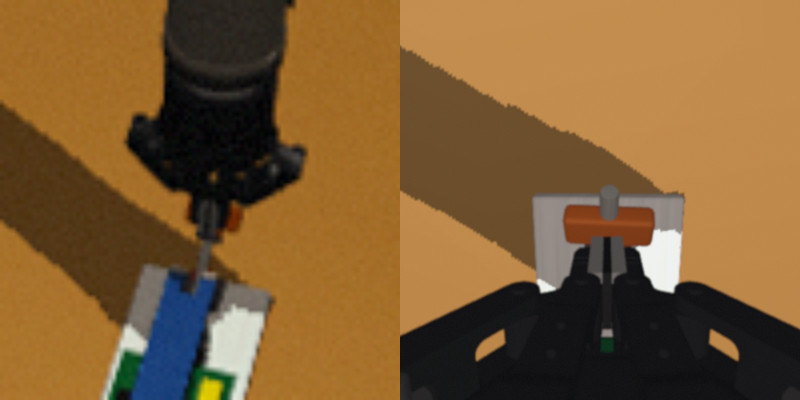

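The views show the wings (608,225 on the right) just ahead of the fingertips with the bolt at about 1.0 rad, not yet pressed on the ball. I continue in small steps, watching the force.

```bash
python3 -m jog '[{"fingers":0,"x":0.001,"y":0,"z":0.0015,"rx":0,"ry":0,"rz":0},{"fingers":0,"x":0.001,"y":0,"z":0.0015,"rx":0,"ry":0,"rz":0},{"fingers":0,"x":0,"y":0,"z":0,"rx":0,"ry":0,"rz":0}]'
```

```text
clock: 15.9
tcp_pos: [0.5313, 0.0806, 0.0821]
orientation: [-0.28, -3.129, 0.0]
contact_force: [0.2, -0.0, -0.1]
grip_width: 0.0
gripper_force: 0.1
```

```bash
python3 -m jog '[{"fingers":0,"x":0.0005,"y":0,"z":0.0015,"rx":0,"ry":0,"rz":0},{"fingers":0,"x":0.0005,"y":0,"z":0.0015,"rx":0,"ry":0,"rz":0},{"fingers":0,"x":0,"y":0,"z":0,"rx":0,"ry":0,"rz":0}]'
```

```text
clock: 16.27
tcp_pos: [0.5302, 0.0808, 0.079]
orientation: [-0.28, -3.129, 0.0]
contact_force: [-0.3, -0.3, 1.7]
grip_width: -0.0001
gripper_force: 0.3
```

```bash
python3 -m jog '[{"fingers":0,"x":0.0005,"y":0,"z":0.0015,"rx":0,"ry":0,"rz":0},{"fingers":0,"x":0,"y":0,"z":0,"rx":0,"ry":0,"rz":0}]'
```

```text
clock: 16.52
tcp_pos: [0.5297, 0.081, 0.0777]
orientation: [-0.281, -3.129, 0.0]
contact_force: [-1.9, 0.9, 2.3]
grip_width: 0.0001
gripper_force: 1.0
```

```bash
python3 -m jog '[{"fingers":0,"x":0.0005,"y":0,"z":0.0015,"rx":0,"ry":0,"rz":0},{"fingers":0,"x":0,"y":0,"z":0,"rx":0,"ry":0,"rz":0}]'; python3 - <<'E'
from h import *
c='wrist';r.grab_frame(c)
for n in('bolt_tip','wings'): print(c,n,[(np.array(a['xyz']),a['score']) for a in r.landmark_of(n,c)[:2]])
for i in range(4): print(np.array(r.get_obs()['contact_force'])); r.grab_frame(c)
E
```

```text
clock: 16.77
tcp_pos: [0.5292, 0.0811, 0.0763]
orientation: [-0.281, -3.129, 0.0]
contact_force: [-2.3, 0.1, 5.2]
grip_width: 0.0001
gripper_force: 2.5
wrist bolt_tip [(array([0.4988, 0.0897, 0.0836]), 0.72)]
wrist wings [(array([0.5153, 0.0848, 0.0734]), 0.92)]
[-3.6082  0.0653  5.0264]
[-3.1985  0.1628  5.1029]
[-2.1593  0.2467  5.3028]
[-2.6115  0.797   4.9297]
```

```bash
python3 -m jog '[{"fingers":0,"x":0.0005,"y":0,"z":0.0012,"rx":0,"ry":0,"rz":0},{"fingers":0,"x":0,"y":0,"z":0,"rx":0,"ry":0,"rz":0}]'
```

```text
clock: 17.38
tcp_pos: [0.5287, 0.0812, 0.0753]
orientation: [-0.28, -3.129, 0.001]
contact_force: [-2.7, -0.2, 7.3]
grip_width: -0.0003
gripper_force: 3.5
```

```bash
python3 -m jog '[{"fingers":0,"x":0.0005,"y":0,"z":0.001,"rx":0,"ry":0,"rz":0},{"fingers":0,"x":0,"y":0,"z":0,"rx":0,"ry":0,"rz":0}]'
```

```text
clock: 17.62
tcp_pos: [0.5284, 0.0814, 0.0745]
orientation: [0.28, 3.129, -0.001]
contact_force: [-4.3, -0.5, 8.9]
grip_width: -0.0002
gripper_force: 4.3
```

The ball is carrying about 6 N (about 1.2 mm of travel), so the bolt is bedded. I lift off gently and check.

```bash
python3 -m jog '[{"fingers":0,"x":-0.0005,"y":0,"z":-0.001,"rx":0,"ry":0,"rz":0},{"fingers":0,"x":-0.0005,"y":0,"z":-0.001,"rx":0,"ry":0,"rz":0},{"fingers":0,"x":-0.001,"y":0,"z":-0.002,"rx":0,"ry":0,"rz":0},{"fingers":0,"x":-0.001,"y":0,"z":-0.005,"rx":0,"ry":0,"rz":0},{"fingers":0,"x":0,"y":0,"z":-0.03,"rx":0,"ry":0,"rz":0},{"fingers":0,"x":0,"y":0,"z":-0.06,"rx":0,"ry":0,"rz":0},{"fingers":0,"x":0,"y":0,"z":-0.06,"rx":0,"ry":0,"rz":0},{"fingers":0,"x":0,"y":0,"z":0,"rx":0,"ry":0,"rz":0}]'
python3 - <<'E'
from h import *
for c in('wrist','scene'):
    im,d=save(c,'f_'+c+'.png')
    for n in('bolt_tip','wings'): print(c,n,[(np.array(a['xyz']),a['score']) for a in r.landmark_of(n,c)[:2]])
E
```

```text
clock: 18.62
tcp_pos: [0.5343, 0.0819, 0.238]
orientation: [0.281, 3.12, 0.003]
contact_force: [-1.0, 0.4, -0.2]
grip_width: 0.0003
gripper_force: 0.0
wrist bolt_tip [(array([0.4961, 0.0856, 0.0821]), 0.65)]
wrist wings [(array([0.5168, 0.0826, 0.0748]), 0.86)]
scene bolt_tip [(array([0.4987, 0.0883, 0.082 ]), 0.51)]
scene wings [(array([0.5155, 0.081 , 0.0755]), 0.6), (array([0.5955, 0.0697, 0.0977]), 0.44)]
```

View pics/f_wrist.png

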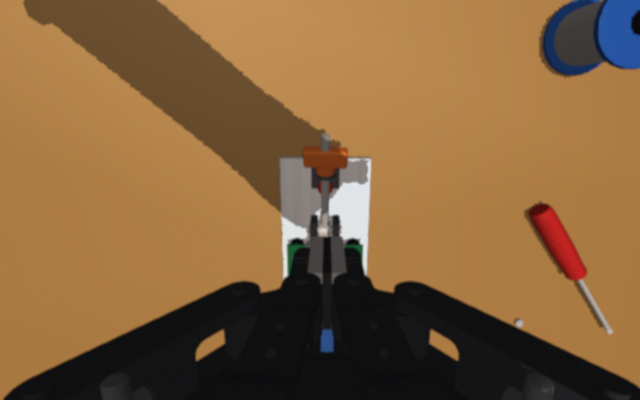

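The bolt lies at about 1.1 rad over the red ball (325,185) with the fingers clear of it, and the reel and driver are undisturbed. I'm handing in.

```bash
python3 -c "
from bench import r
print(r.hand_in())"
```

```text
the job is handed in; nothing more can be done
None
```

The wing nut is unscrewed to about 4.65 rad, and the bolt is swung out and bedded on its sprung rest at about 1.1 rad; the job is handed in at about 19 s, with the verdict not reported.

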